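# Lock the burr holder in its bayonet socket

### The job

Lock the chrome burr holder into its socket: push the black peg of the yellow slotted disc round with a fingertip until the slot lines up with the steel bar, then push the bar's red lug so that the bar goes through the slot, fully home under the holder's flange, with the lug up against its guide. Only push: do not lift the bar or pick anything up, and leave the burr holder and the things lying around where they are.

Things in the scene. Friction and masses are not known exactly. Their poses are not given: they have to be found in the camera images.
- lock_base: Blue cast base bolted to the plate, fixed. Origin on the plate (z = 0) under the disc's vertical axis; +x is the way the bar is pushed, +z up. Round foot of radius 52 mm, 10 mm high; behind it a rail 60 mm wide, 10 mm high, back to x = -210 mm. All of the fixture but the peg, the lug and the burr holder is lower than 30 mm.
- guide_back (a point): Back end of the bar's black guide on the rail, 130 mm behind the disc's axis (base -x), at the top, 26 mm above the plate. The lug stops here. The guide is 80 mm long, 30 mm wide, with two straps over the bar.
- lock_disc (a joint): Turn of the yellow disc about its vertical axis (rad). 0: slot squarely in line with the bar (0.1 either way passes freely); positive: anticlockwise from above. Starts at 0.6 to 1.5, so push it clockwise; it can overshoot (stop at -0.35) and be pushed back. About 2 N at the peg turns it; it stays where left.
- disc_peg (a point): Centre of the top of the black upright peg on the disc, 60 mm from the axis, 62 mm above the plate. The peg is 12 mm thick and stands free from 28 to 62 mm above the plate, on a yellow arm 14 mm wide that reaches 68 mm from the axis. With the disc at 0 it lies at -0.8 rad (clockwise) from the base's +x.
- disc_slot (a point): Centre of the slot at the top of the disc, 33 mm from the axis, 28 mm above the plate; at the base's -x when the disc is at 0. The disc is a yellow ring of radius 26 to 40 mm, 11 to 28 mm above the plate; the slot, 19 mm wide with red marks on both sides, cuts right through the ring. Off line, the ring blocks the bar.
- lock_bar: Steel bar, loose but captive in the guide, 140 mm long, 12 wide, 10 high, about 140 g, nose rounded. Origin at the nose tip, on the underside, 10 mm above the plate; +x along the bar, the way it is pushed. The nose starts 45 to 70 mm short of the disc's axis and is home 15 mm short of it, when the lug meets the guide. Slides with 1 to 3 N.
- bar_lug (a point): Middle of the top edge of the back face (the face to push) of the red lug standing on the bar, 127 mm behind the nose tip and 51 mm above the plate. The lug is 12 mm thick, 28 mm wide and rises from 20 to 51 mm above the plate; behind it the bar's tail goes on for 13 mm, 20 mm high.
- burr_holder: Chrome rotary burr holder standing loose in the socket on the disc's axis: foot of radius 12 mm, flange of radius 22 mm from 23 to 29 mm above the plate, body of radius 11 mm, top 92 mm above the plate. Origin at the centre of its underside, 10 mm above the plate. Not to be moved.
- impeller: Pale grey nylon impeller, 66 mm in diameter, 30 mm high, loose; origin at the centre of its underside. Not to be moved.
- jar_lid: Red polypropylene jar lid, 70 mm in diameter, 15 mm high, loose; origin at the centre of its underside. Not to be moved.
- ejector_pin: Hardened steel ejector pin lying along its x axis, 111 mm long, 15 mm across the head, loose; origin under the middle. Not to be moved.
- stone_case: Green abrasive stone in a walnut case, 130 x 50 x 23 mm, loose, long side along its x; origin at the centre of its underside. Not to be moved.
- deburr_tool: Hand deburring tool with an orange handle, lying along its x, 160 mm long, 20 mm high, loose; origin under the middle. Not to be moved.
There are look-alikes about, which are no part of the job. There is more than one size of the lock_bar; the one meant has the size given above.

How it is judged:
By the outcome, as a careful person would: the job done as asked, in the order asked, and still so for the second after the job is handed in, with the robot touching nothing.
It also fails if it takes over 45 s, if anything falls off the work surface, if the arm or the gripper's body presses on something with over 40 N, if the wrist force passes 120 N, or if a joint passes its speed limit or range.

### The arm

A 7-joint arm with a two-finger parallel gripper is mounted at the origin on the work surface. World frame = base frame: x ahead of the robot, y to its left, z up, the work surface at z = 0. Lengths are in m, angles in rad, forces in N, time in s.
With the tool pointing down it reaches from about 0.425 to 0.875 m from the base axis. Payload 8.4 kg.
Tool frame: the origin (TCP) lies between the finger pads; the fingertips stand ahead of it and the grasp point (between the pads) is the TCP (manip.tip_reach is the z of the fingertips in the tool frame, in m); z points along the fingers, y is the line along which they close (so a half turn about z gives the same grasp; the last joint's range is limited). The gripper opens to 85 mm and grips with 20 to 120 N. Pads are 22 mm wide; open, the fingers measure 114 mm over their backs; the gripper's body (76 mm by 85 mm) begins 54 mm behind the grasp point. The pads swing forward as they close: fully open they stand 13 mm farther back than shut.
Start: joints at [-1.412, 0.333, 0.04, 1.465, -0.013, 1.343, -0.059], TCP at [0.166, 0.628, 0.25] pointing down, gripper open.
Joint ranges: [-2.58, 2.58], [-0.38, 2.09], [-1.3, 1.39], [0.25, 2.4], [-1.5, 4.64], [0.08, 2.09], [-2.65, 2.65]. Speed limits (rad/s): [2.22, 2.22, 2.79, 2.79, 3.14, 3.14, 3.14].

### API

Orientations are given as a rotation vector (axis times angle).
In Python, from rig import manip gives the robot as it stands.
- The arm moves only by the tool move_arm, never from a script. Its argument "rows" is a list of rows, each a list of 4 numbers: the shift along the tool's x, y, z in cm, then the turn about the tool's z in rad. In form: [[tx, ty, tz, turn], ...]. A call has 1 to 5 rows; each row is the pose to reach, as a shift and turn from the pose commanded when the call began, along the tool's axes at that moment; what a row does not reach only later rows make up. A row lasts 1/12 s, in which the tool goes at most 41.7 mm and 7.16 degrees, less where a joint would pass 70% of its speed; a pose out of reach is approached as far as the arm can. A call with a gripper value outside its range is refused whole. "fingers" is the gripper's target within -1 to 1 (shut at 1, half-way at 0, fully open at -1), set as the call begins (left out, the last holds). The fingers move at their own pace and stop on an object; the grip force is fixed at half the most. Time passes only in rows, so rows that repeat a pose let the fingers close. It gives the time, the measured TCP pose, the force, the opening and the grip force at its end, in the units of the state.
- manip.sense(): the state, without advancing time (a new reading comes with each control period).
- manip.get_image(name): name is "scene" or "side" or "wrist"; returns the picture (420x560x3 uint8, red, green, blue); there is no depth.
- manip.camera_info(name): a dict with "intrinsics" (3x3 intrinsics, pixels), "k1" (the pictures are not rectified: a ray, as slopes to the right and down, at radius r is drawn at 1 + k1 r^2 times it, then the intrinsics apply), "T" (4x4, takes a point from camera to world coordinates). Camera axes: x right, y down, z forward; pixel columns grow to the right and rows downward; lengths in m; the calibration is good to about 2 mm. A picture is of the moment at which its call begins: read the wrist's pose just before it. camera_info takes no time and is no camera call; for the wrist camera it gives the pose at the moment of the call.
- manip.hand_in(): hands the job in; it is judged then, once.
The state is a dict: "time_s": time; "joint_pos": joint angles; "joint_vel": joint speeds; "joint_torque": joint torques, N m; "tcp_pos": TCP position; "eef_rot": TCP orientation; "ft_force": force on the tool from outside, world axes, zero at the start; "moment": the same for the moment, N m; "gripper_width": finger opening in m; "grip_force": force on a finger pad.
Only numpy, scipy, OpenCV 4.12 (cv2) and the standard library are available. Lean on these libraries where they do the work, as an engineer would, in place of code of your own. Each camera call takes 0.05 s, during which the arm holds its last target. There are 200 camera calls.

## Working session

There is one attempt and no reset: what is moved stays moved. The work goes in short steps, Python scripts to look and compute and a tool call to move; the robot and the scene stay as the last step left them, time stands still between calls to the robot, and variables do not carry over. Pictures are saved under pics/ and viewed, at most 10 in all, crops included, and the job is handed in when it is done.

Besides the shell and the picture viewer there is one more tool, called after "Emit:" as name(argument=value, ...), one argument or row to a line, values as JSON. move_arm: Moves the arm, as the interface text tells. Its arguments: {"type":"object","properties":{"rows":{"type":"array"},"fingers":{"type":"number"}},"required":["rows"]}

```bash
mkdir -p pics; cat > h.py <<'E'
import numpy as np, cv2
from rig import manip
def ray(info,u,v):
    K=np.array(info["intrinsics"]);k=info["k1"];T=np.array(info["T"])
    d=np.array([(u-K[0,2])/K[0,0],(v-K[1,2])/K[1,1]]);s=d.copy()
    for _ in range(20): s=d/(1+k*(s@s))
    return T[:3,3],T[:3,:3]@np.array([s[0],s[1],1])
def onz(info,u,v,z):
    o,d=ray(info,u,v);return o+d*(z-o[2])/d[2]
def proj(info,p):
    K=np.array(info["intrinsics"]);T=np.array(info["T"])
    c=T[:3,:3].T@(np.array(p)-T[:3,3]);s=c[:2]/c[2];s=s*(1+info["k1"]*(s@s))
    return K[0,0]*s[0]+K[0,2],K[1,1]*s[1]+K[1,2]
def tri(a,b):
    (o,d),(p,e)=a,b
    t=np.linalg.lstsq(np.c_[d,-e],p-o,rcond=None)[0]
    x,y=o+d*t[0],p+e*t[1];return (x+y)/2,np.linalg.norm(x-y)
def snap(n,f):
    i=manip.camera_info(n);im=manip.get_image(n)[:,:,::-1].copy();cv2.imwrite(f"pics/{f}.png",im);return i,im
E
python3 - <<'E'
from h import *
for n in("scene","side","wrist"):
    i,im=snap(n,n+"0");print(n,np.round(np.array(i["T"])[:3],3).tolist(),i["intrinsics"][0][0],i["k1"])
s=manip.sense();print(s["tcp_pos"],s["eef_rot"],s["time_s"],manip.tip_reach)
E
```

```text
scene [[-0.367, 0.716, -0.594, 0.998], [0.93, 0.289, -0.226, 0.135], [0.01, -0.636, -0.772, 0.689]] 421.81774841494473 -0.05148282577554523
side [[0.754, -0.48, 0.449, -0.033], [-0.657, -0.543, 0.522, -0.674], [-0.007, -0.688, -0.725, 0.912]] 541.7968747772395 0.05843631920801073
wrist [[0.255, 0.932, 0.256, 0.102], [0.967, -0.246, -0.068, 0.645], [-0.0, 0.265, -0.964, 0.373]] 334.99351380861384 -0.07517890305296203
[0.16565103 0.62820352 0.24964006] [-4.03926713e-01 -3.11542801e+00  1.92594481e-03] 0.15 0.019
```

View pics/scene0.png

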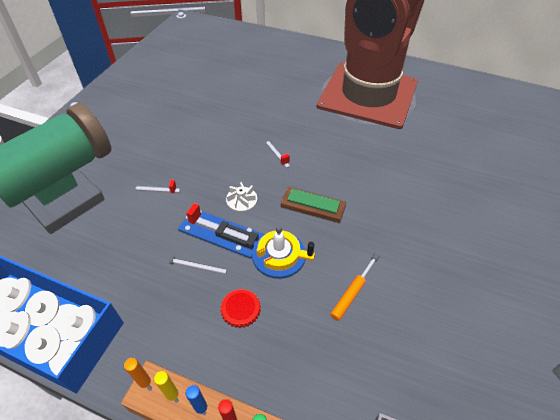

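View pics/side0.png

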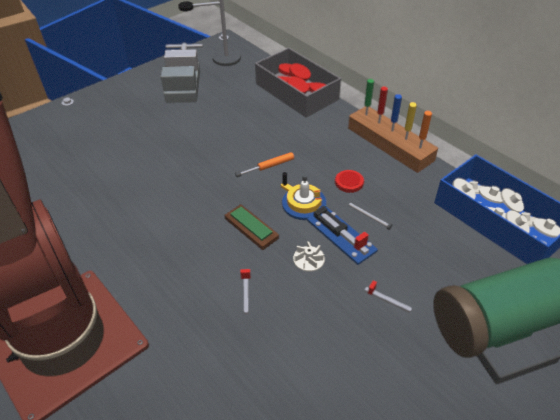

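The scene view shows the fixture with disc (278,248), peg top (311,243) and lug (193,213). The side view has them at (304,197), (285,175) and (361,241). The two loose bars with red lugs nearby are look-alikes.

```bash
python3 - <<'E'
from h import *
I={n:manip.camera_info(n) for n in("scene","side")}
a=cv2.imread("pics/scene0.png");b=cv2.imread("pics/side0.png")
A=cv2.resize(a[190:290,170:330],None,fx=5,fy=5,interpolation=cv2.INTER_CUBIC)
B=cv2.resize(b[165:265,255:415],None,fx=5,fy=5,interpolation=cv2.INTER_CUBIC)
cv2.imwrite("pics/c1.png",A);cv2.imwrite("pics/c2.png",B)
for n,p,q in(("peg",(311,243),(285,175)),("lug",(195,206),(361,235)),("burr",(279,231),(305,179))):
    print(n,tri(ray(I["scene"],*p),ray(I["side"],*q)))
E
```

```text
peg (array([0.57157888, 0.02545832, 0.05852194]), np.float64(0.0032137233898309986))
lug (array([ 0.57098578, -0.2150737 ,  0.05467476]), np.float64(0.004497475805637944))
burr (array([ 0.58190118, -0.03217519,  0.0794609 ]), np.float64(0.001572458700384041))
```

View pics/c1.png

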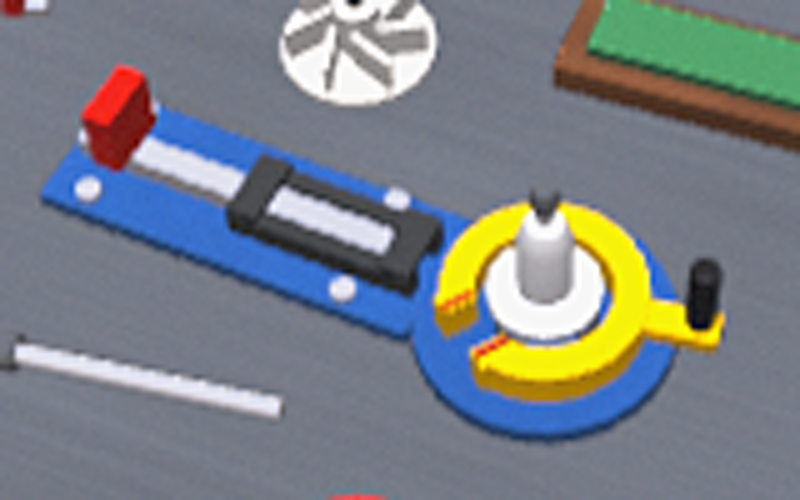

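View pics/c2.png

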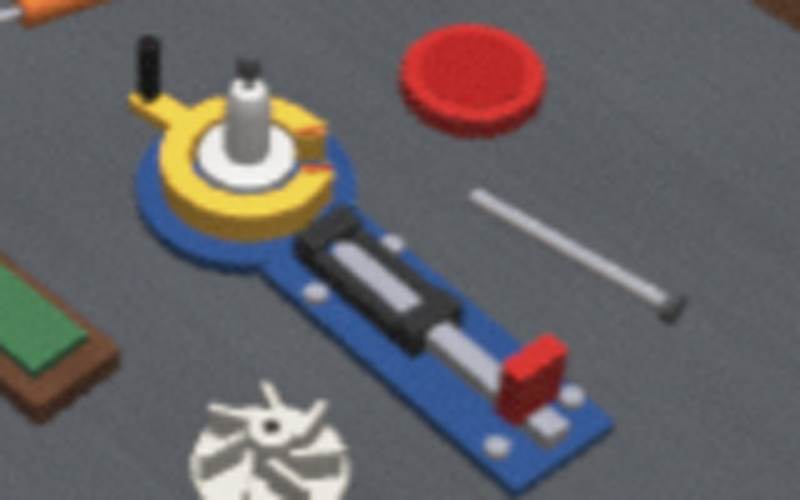

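The crops show peg top at scene (311,242.8) and side (284.4,172.6). The lug's back top edge is at scene (190,207) and side (361.8,237), and the slot is at about 60° off the bar line.

```bash
python3 - <<'E'
from h import *
I={n:manip.camera_info(n) for n in("scene","side")}
S=lambda x,y:ray(I["scene"],x/5+169.6,y/5+189.6)
D=lambda x,y:ray(I["side"],x/5+254.6,y/5+164.6)
P={}
for n,p,q in(("peg",(707,266),(149,40)),("lug",(102,89),(536,362)),("burr",(545,194),(248,63)),("guide",(247,180),(440,318)),("slot",(464,325),(317,150)),):
    P[n],e=tri(S(*p),D(*q));print(n,P[n].round(4),round(e,4))
# disc foot: blue mask ellipse? use burr as axis
u=P["burr"][:2]-P["lug"][:2];L=np.linalg.norm(u);u/=L;th=np.arctan2(u[1],u[0]);v=np.array([-u[1],u[0]])
print("dir",th,"lug-axis",L,"guide",[(P["guide"]-P["burr"])[:2]@k for k in(u,v)])
for n,o in(("peg",-.8),("slot",np.pi)):
    r=(P[n]-P["burr"])[:2];print(n,np.linalg.norm(r),"disc",(np.arctan2(r@v,r@u)-o+np.pi)%(2*np.pi)-np.pi)
# monocular check with known heights
for n,p,q,z in(("peg",(707,266),(149,40),.062),("lug",(102,89),(536,362),.051),("burr",(545,194),(248,63),.092)):
    for f in((S,p),(D,q)):
        o,d=f[0](*f[1]);print(n,(o+d*(z-o[2])/d[2]).round(4))
T=np.array(manip.camera_info("wrist")["T"]);s=manip.sense()
from scipy.spatial.transform import Rotation as R
print(R.from_rotvec(s["eef_rot"]).as_matrix().round(3))
E
```

```text
peg [0.5732 0.0272 0.0632] 0.0002
lug [ 0.5731 -0.2212  0.0512] 0.0034
burr [ 0.5804 -0.0325  0.0857] 0.0005
guide [ 0.5768 -0.161   0.0258] 0.0009
slot [ 0.6076 -0.053   0.0281] 0.0023
dir 1.5322748979817027 lug-axis 0.1888410855491763 guide [np.float64(-0.1285804632377506), np.float64(-0.0014141161781124694)]
peg 0.06015149455998805 disc 0.957939307923704
slot 0.03408875131073556 disc 0.9619691400527595
peg [0.5724 0.0271 0.062 ]
peg [0.5741 0.0281 0.062 ]
lug [ 0.574  -0.2227  0.051 ]
lug [ 0.5722 -0.2198  0.051 ]
burr [ 0.5849 -0.0309  0.092 ]
burr [ 0.5756 -0.0371  0.092 ]
[[-0.967  0.255 -0.   ]
 [ 0.255  0.967 -0.001]
 [-0.    -0.001 -1.   ]]
```

Emit:
move_arm(
  rows=[
    [-2.9, -2.7, 0, 0],
    [-5.9, -5.4, 0, 0],
    [-8.8, -8.1, 0, 0],
    [-11.8, -10.8, 0, 0],
    [-14.7, -13.5, 0, 0],
  ],
  fingers=1,
)

```text
time_s: 0.57
tcp_pos: [0.2742, 0.4585, 0.25]
eef_rot: [-0.404, -3.115, 0.001]
ft_force: [1.3, 0.9, 0.6]
gripper_width: 0.0253
grip_force: 0.0
```

Emit:
move_arm(
  rows=[
    [-2.9, -2.7, 0, 0],
    [-5.9, -5.4, 0, 0],
    [-8.8, -8.1, 0, 0],
    [-11.8, -10.8, 0, 0],
    [-14.7, -13.5, 0, 0],
  ],
)

```text
time_s: 0.98
tcp_pos: [0.3819, 0.2904, 0.2503]
eef_rot: [-0.404, -3.115, -0.0]
ft_force: [0.5, 1.3, 0.3]
gripper_width: -0.0002
grip_force: 0.0
```

Emit:
move_arm(
  rows=[
    [-2.9, -2.7, 0, 0],
    [-5.9, -5.4, 0, 0],
    [-8.8, -8.1, 0, 0],
    [-11.8, -10.8, 0, 0],
    [-14.7, -13.5, 0, 0],
  ],
)

```text
time_s: 1.4
tcp_pos: [0.4895, 0.1224, 0.2505]
eef_rot: [0.404, 3.115, 0.001]
ft_force: [1.2, 0.1, -0.6]
gripper_width: -0.0002
grip_force: 0.0
```

Emit:
move_arm(
  rows=[
    [-2.6, -2.4, 0, 0],
    [-5.3, -4.8, 0, 0],
    [-7.9, -7.2, 0, 0],
    [-7.9, -7.2, 3, 0],
    [-7.9, -7.2, 5, 0],
  ],
)

```text
time_s: 1.82
tcp_pos: [0.5477, 0.0319, 0.1994]
eef_rot: [0.411, 3.114, -0.001]
ft_force: [-0.7, 0.9, -0.3]
gripper_width: -0.0
grip_force: 0.0
```

```bash
python3 - <<'E'
from h import *
i,im=snap("wrist","w1");s=manip.sense();print(s["tcp_pos"],np.array(i["T"])[:3,3])
for p in((.5732,.0272,.062),(.5804,-.0325,.092),(.5804,-.0325,.028),(.6076,-.053,.028),(.5731,-.2212,.051)): print(p,np.round(proj(i,p)))
E
```

```text
[0.54503643 0.03326775 0.19519991] [0.48430087 0.04914468 0.32253532]
(0.5732, 0.0272, 0.062) [283. 232.]
(0.5804, -0.0325, 0.092) [210. 273.]
(0.5804, -0.0325, 0.028) [223. 242.]
(0.6076, -0.053, 0.028) [212. 273.]
(0.5731, -0.2212, 0.051) [ 31. 291.]
```

View pics/w1.png

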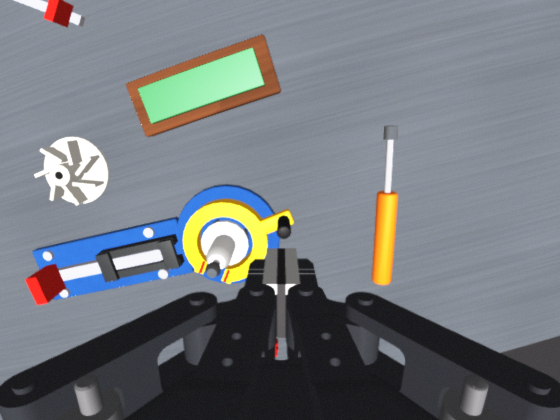

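The wrist view shows the peg top at (284,230) against the predicted (283,232), so the measurement holds. I'll descend beside the peg.

Emit:
move_arm(
  rows=[
    [0, 0, 4, 0],
    [0, 0, 8, 0],
    [0, 0, 12, 0],
    [0, 0, 14.5, 0],
    [0, 0, 14.5, 0],
  ],
)

```text
time_s: 2.28
tcp_pos: [0.5433, 0.0348, 0.0508]
eef_rot: [-0.401, -3.108, 0.005]
ft_force: [-0.2, 0.9, -0.2]
gripper_width: -0.0001
grip_force: 0.0
```

Emit:
move_arm(
  rows=[
    [-0.6, 0.1, -0.3, 0],
    [-1.2, 0.2, -0.3, 0],
    [-1.8, 0.3, -0.3, 0],
    [-2.4, 0.4, -0.3, 0],
    [-2.4, 0.4, -0.3, 0],
  ],
)

```text
time_s: 2.7
tcp_pos: [0.5735, 0.0326, 0.06]
eef_rot: [0.403, 3.112, 0.001]
ft_force: [0.4, -0.1, -0.4]
gripper_width: -0.0
grip_force: 0.0
```

```bash
cat > look.py <<'E'
from h import *
import sys
I,a=snap("scene",sys.argv[1]);J,b=snap("side",sys.argv[1]+"s")
s=manip.sense();print(s["tcp_pos"].round(4),s["ft_force"].round(1))
A=cv2.resize(a[190:290,170:330],(480,300),interpolation=cv2.INTER_CUBIC)
B=cv2.resize(b[165:265,255:415],(480,300),interpolation=cv2.INTER_CUBIC)
cv2.imwrite(f"pics/{sys.argv[1]}c.png",np.vstack([A,B]))
# yellow arm tip / red slot marks at z=.028 in both views
ax=np.array([.5804,-.0325]);th=1.532
for n,i,im in(("scene",I,a),("side",J,b)):
    h=cv2.cvtColor(im,cv2.COLOR_BGR2HSV)
    m=cv2.inRange(h,(22,120,90),(35,255,255));v,u=np.nonzero(m)
    w=np.array([onz(i,x,y,.028)[:2]-ax for x,y in zip(u,v)])
    r=np.hypot(*w.T);k=(r>.046)&(r<.070)
    an=np.arctan2(w[:,1],w[:,0])
    if k.sum(): print(n,"arm disc",np.round(np.median(an[k])-th+.8,3),k.sum())
    k=(r>.028)&(r<.038);q=np.sort((an[k]-th-np.pi+np.pi)%(2*np.pi)-np.pi)
    d=np.diff(np.r_[q,q[0]+2*np.pi]);o=np.argsort(-d)[:3]
    print("  gaps(mid rel to -x, width)",[(round(float(q[j]+d[j]/2),3),round(float(d[j]),3)) for j in o])
E
python3 look.py l1
```

```text
[0.5722 0.0321 0.0592] [ 0.8 -0.3 -0.9]
scene arm disc 0.539 97
  gaps(mid rel to -x, width) [(0.876, 0.435), (-1.114, 0.315), (0.352, 0.183)]
side arm disc 0.707 20
  gaps(mid rel to -x, width) [(0.72, 0.968), (2.382, 0.738), (-2.261, 0.09)]
```

Emit:
move_arm(
  rows=[
    [-0.8, 0, 0, 0],
    [-1.5, 0, 0, 0],
    [-2.1, -0.1, 0, 0],
    [-2.6, -0.2, 0, 0],
    [-3.0, -0.3, 0, 0],
  ],
)

```text
time_s: 3.22
tcp_pos: [0.6, 0.0215, 0.0582]
eef_rot: [-0.404, -3.115, 0.0]
ft_force: [-1.8, 1.3, 0.7]
gripper_width: -0.0004
grip_force: 0.9
```

Emit:
move_arm(
  rows=[
    [-0.3, -0.1, 0, 0],
    [-0.6, -0.3, 0, 0],
    [-0.6, -0.3, 0, 0],
  ],
)

```text
time_s: 3.47
tcp_pos: [0.6048, 0.0164, 0.0583]
eef_rot: [0.405, 3.115, -0.001]
ft_force: [-0.7, -0.1, -0.3]
gripper_width: 0.0
grip_force: 0.0
```

```bash
python3 look.py l2
```

```text
[0.6046 0.0168 0.0584] [0.6 0.8 0.3]
scene arm disc -0.041 78
  gaps(mid rel to -x, width) [(3.774, 1.876), (-1.113, 0.445), (0.3, 0.407)]
side arm disc 0.173 1
  gaps(mid rel to -x, width) [(0.104, 0.937), (2.393, 0.714), (-2.261, 0.09)]
```

View pics/l2c.png

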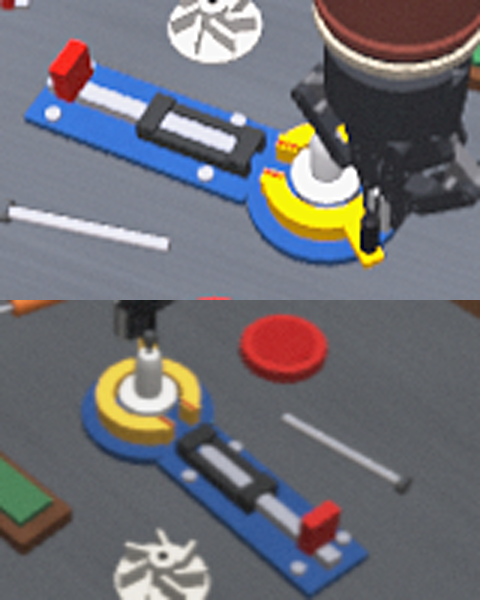

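The slot is nearly in line, with the disc at about 0.1 rad (marks at (283,146)/(272,174) in the scene half). It needs about 5 mm more.

Emit:
move_arm(
  rows=[
    [-0.25, -0.1, 0, 0],
    [-0.5, -0.2, 0, 0],
    [-0.5, -0.2, 0, 0],
  ],
)

```text
time_s: 3.82
tcp_pos: [0.6088, 0.0136, 0.0583]
eef_rot: [-0.405, -3.115, 0.001]
ft_force: [-1.8, -0.3, -0.5]
gripper_width: 0.0003
grip_force: 0.5
```

```bash
python3 look.py l3
```

```text
[0.6089 0.014  0.0583] [-0.3 -0.7 -0.3]
scene arm disc -0.11 76
  gaps(mid rel to -x, width) [(4.09, 2.913), (0.201, 0.484), (-0.318, 0.069)]
side arm disc -0.091 7
  gaps(mid rel to -x, width) [(0.02, 0.939), (2.412, 0.676), (-2.261, 0.09)]
```

Emit:
move_arm(
  rows=[
    [1, 0, 0, 0],
    [2, 0, 0, 0],
    [2, 0, 3, 0],
    [2, 0, -3, 0],
    [2, 0, -6.5, 0],
  ],
)

```text
time_s: 4.33
tcp_pos: [0.5857, 0.0204, 0.1074]
eef_rot: [-0.4, -3.107, 0.007]
ft_force: [1.3, -0.0, 2.0]
gripper_width: 0.0
grip_force: 0.0
```

My third row went 3 cm down by mistake (wrong sign), close beside the disc. I'll clear the tool, then check that nothing was disturbed.

Emit:
move_arm(
  rows=[
    [0, 0, -3, 0],
    [-1, -4, -3, 0],
    [-2, -8, -3, 0],
    [-3, -12, -3, 0],
    [-4, -16, -3, 0],
  ],
)

```text
time_s: 4.75
tcp_pos: [0.5865, -0.1463, 0.1421]
eef_rot: [0.401, 3.115, 0.001]
ft_force: [1.5, 0.7, -0.4]
gripper_width: 0.0006
grip_force: 0.0
```

Emit:
move_arm(
  rows=[
    [-0.4, -4, 0, -0.1],
    [-0.8, -8, 0, -0.2],
    [-1.1, -10.6, 0, -0.22],
    [-1.1, -10.6, 0, -0.22],
  ],
)

```text
time_s: 5.08
tcp_pos: [0.5676, -0.2579, 0.1423]
eef_rot: [0.07, 3.141, -0.005]
ft_force: [-0.5, -1.1, 0.0]
gripper_width: 0.0
grip_force: 0.0
```

```bash
python3 look.py l4; python3 - <<'E'
from h import *
print(manip.sense()["eef_rot"])
E
```

```text
[ 0.5698 -0.2516  0.1416] [0.6 0.8 0.2]
scene arm disc -0.074 78
  gaps(mid rel to -x, width) [(0.28, 0.447), (-1.114, 0.315), (-2.711, 0.062)]
side arm disc -0.031 5
  gaps(mid rel to -x, width) [(0.032, 0.916), (2.428, 0.645), (2.059, 0.094)]
[-6.42034412e-02 -3.14090399e+00 -3.74301375e-04]
```

View pics/l4c.png

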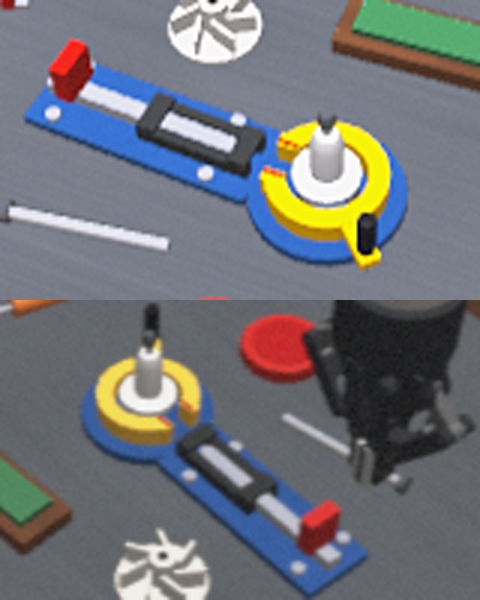

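The burr holder is still upright and in place. The peg top is now at scene (367,220) and side (152,308) in the 3x halves, and the slot looks in line. I'll put a number on it.

```bash
python3 - <<'E'
from h import *
I,J=manip.camera_info("scene"),manip.camera_info("side")
ax=np.array([.5804,-.0325]);th=1.532
a=cv2.imread("pics/l4.png");b=cv2.imread("pics/l4s.png");a0=cv2.imread("pics/scene0.png")
for n,i,im,f in(("scene",I,a,None),("side",J,b,None)):
    # peg = dark pixels around the expected place; its top row band
    u,v=[round(float(t)) for t in proj(i,(.625,.0076,.055))]
    g=im[v-12:v+12,u-8:u+9].max(2)<60;y,x=np.nonzero(g);print(n,"peg dark box",x.min()+u-8,x.max()+u-8,y.min()+v-12,y.max()+v-12)
P,e=tri(ray(I,367/3+169.67,219/3+189.67),ray(J,152/3+254.67,9/3+164.67));print(P.round(4),round(e,4))
S,e=tri(ray(I,280/3+169.67,157.5/3+189.67),ray(J,179/3+254.67,114/3+164.67));print(S.round(4),round(e,4))
for p,o in((P,-.8),(S,np.pi)):
    r=p[:2]-ax;print(np.hypot(*r),(np.arctan2(r[1],r[0])-th-o+np.pi)%(2*np.pi)-np.pi)
def m(i):
    k=cv2.inRange(i[190:260,270:290],(120,120,120),(255,255,255));return k
print("burr change",np.abs(a[226:236,272:286].astype(int)-a0[226:236,272:286]).mean())
E
```

```text
scene peg dark box 289 294 261 274
side peg dark box 303 307 167 176
[0.6233 0.0099 0.0602] 0.0001
[ 0.5825 -0.0646  0.028 ] 0.0015
0.0603106478405189 0.04679227153231835
0.03218218046729679 0.10370793503067333
burr change 3.3666666666666667
```

Emit:
move_arm(
  rows=[
    [-0.2, 0, 3, 0],
    [-0.2, 0, 6, 0],
    [-0.2, 0, 8.6, 0],
    [-0.2, 0, 8.6, 0],
  ],
)

```text
time_s: 5.52
tcp_pos: [0.5704, -0.2468, 0.0506]
eef_rot: [-0.055, -3.134, -0.005]
ft_force: [-1.3, 1.2, -0.8]
gripper_width: -0.0004
grip_force: 0.0
```

Emit:
move_arm(
  rows=[
    [0, 0.7, 0, 0],
    [0, 1.4, 0, 0],
    [0, 2.1, 0, 0],
    [0, 2.8, 0, 0],
    [0, 2.8, 0, 0],
  ],
)

```text
time_s: 5.93
tcp_pos: [0.5752, -0.2206, 0.0569]
eef_rot: [0.055, 3.139, 0.001]
ft_force: [0.2, 0.3, 0.0]
gripper_width: 0.0002
grip_force: 0.0
```

Emit:
move_arm(
  rows=[
    [0.1, 0.4, 0, 0],
    [0.1, 0.8, 0, 0],
    [0.1, 1.2, 0, 0],
    [0.1, 1.6, 0, 0],
    [0.1, 1.6, 0, 0],
  ],
)

```text
time_s: 6.35
tcp_pos: [0.5737, -0.2059, 0.0556]
eef_rot: [-0.058, -3.141, -0.001]
ft_force: [-0.8, -0.5, -0.3]
gripper_width: 0.0
grip_force: 0.0
```

```bash
python3 look.py l5
```

```text
[ 0.5735 -0.2066  0.0555] [-0.  -0.7  0.1]
scene arm disc -0.074 78
  gaps(mid rel to -x, width) [(0.28, 0.447), (-1.14, 0.367), (-2.711, 0.062)]
side arm disc -0.031 5
  gaps(mid rel to -x, width) [(0.032, 0.916), (2.428, 0.645), (-2.261, 0.09)]
```

View pics/l5c.png

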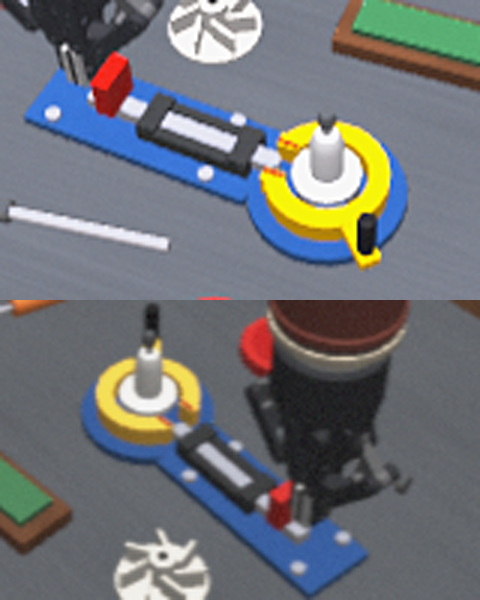

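The bar's nose is entering the slot, at (268,157) in the scene half, and the disc has not moved. I'll keep pushing.

Emit:
move_arm(
  rows=[
    [0, 0.4, 0, 0],
    [0, 0.8, 0, 0],
    [0, 1.2, 0, 0],
    [0, 1.4, 0, 0],
    [0, 1.4, 0, 0],
  ],
)

```text
time_s: 6.87
tcp_pos: [0.5742, -0.192, 0.0556]
eef_rot: [-0.058, -3.141, -0.001]
ft_force: [-0.5, -0.5, 0.7]
gripper_width: 0.0002
grip_force: 0.0
```

Emit:
move_arm(
  rows=[
    [0, 0.2, 0, 0],
    [0, 0.4, 0, 0],
    [0, 0.4, 0, 0],
  ],
)

```text
time_s: 7.12
tcp_pos: [0.5743, -0.1886, 0.0556]
eef_rot: [-0.059, -3.141, -0.0]
ft_force: [0.9, -0.2, 0.2]
gripper_width: -0.0003
grip_force: 0.0
```

Emit:
move_arm(
  rows=[
    [0, 0.2, 0, 0],
    [0, 0.4, 0, 0],
    [0, 0.4, 0, 0],
  ],
)

```text
time_s: 7.37
tcp_pos: [0.5741, -0.1873, 0.0558]
eef_rot: [0.062, 3.14, -0.005]
ft_force: [0.5, -7.3, -1.8]
gripper_width: -0.0001
grip_force: 3.8
```

Emit:
move_arm(
  rows=[
    [0, 0.2, 0, 0],
    [0, 0.3, 0, 0],
    [0, 0.3, 0, 0],
  ],
)

```text
time_s: 7.62
tcp_pos: [0.574, -0.187, 0.056]
eef_rot: [0.065, 3.14, -0.01]
ft_force: [2.1, -14.7, -4.8]
gripper_width: 0.0
grip_force: 7.5
```

```bash
python3 look.py l6
```

```text
[ 0.574 -0.187  0.056] [  1.1 -15.1  -2.9]
scene arm disc -0.074 78
  gaps(mid rel to -x, width) [(0.197, 0.613), (-1.114, 0.315), (-2.711, 0.062)]
side arm disc -0.035 4
  gaps(mid rel to -x, width) [(0.063, 0.854), (2.428, 0.645), (-2.261, 0.09)]
```

View pics/l6c.png

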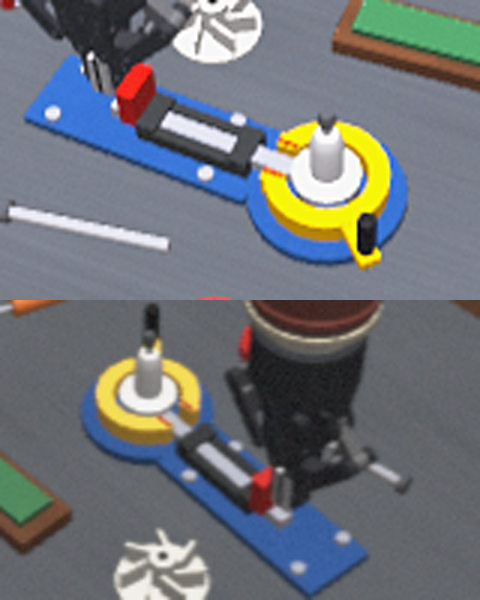

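It stopped firmly (15 N) at the predicted home position, with the lug against the guide at scene half (137,95). I'll back off.

Emit:
move_arm(
  rows=[
    [0, -1.5, 0, 0],
    [0, -3, 0, 0],
    [0, -3.5, -3, 0],
    [0, -3.5, -7, 0],
    [0, -3.5, -10, 0],
  ],
)

```text
time_s: 8.13
tcp_pos: [0.5729, -0.2179, 0.1577]
eef_rot: [-0.062, -3.141, 0.001]
ft_force: [1.6, -1.0, -0.1]
gripper_width: -0.0001
grip_force: 0.0
```

Emit:
move_arm(
  rows=[
    [0, -4, -2, 0],
    [0, -8, -4, 0],
    [0, -8, -4, 0],
    [0, -8, -4, 0],
  ],
)

```text
time_s: 8.47
tcp_pos: [0.5694, -0.3011, 0.1976]
eef_rot: [0.068, 3.138, -0.004]
ft_force: [0.1, 1.2, -1.0]
gripper_width: 0.0001
grip_force: 0.0
```

```bash
python3 look.py l7; python3 - <<'E'
from h import *
I,J=manip.camera_info("scene"),manip.camera_info("side")
for n,i,f in(("scene",I,"l7"),("side",J,"l7s")):
    im=cv2.imread(f"pics/{f}.png");z=cv2.imread(f"pics/{n}0.png")
    # where the lug's red centroid lies against that expected for home
    h=cv2.cvtColor(im,cv2.COLOR_BGR2HSV);m=cv2.inRange(h,(0,150,80),(6,255,255))|cv2.inRange(h,(174,150,80),(180,255,255))
    u=np.array([.0385,.999]);c=np.array([.5804,-.0325])-u*.136
    e=proj(i,(*c,.038));k,l,st,ce=cv2.connectedComponentsWithStats(m)
    j=1+np.argmin(np.hypot(*(ce[1:]-e).T));print(n,"lug",ce[j].round(1),"expected",np.round(e,1),onz(i,*ce[j],.038).round(4))
E
```

```text
[ 0.57   -0.2967  0.1953] [-0.   0.8  0.3]
scene arm disc -0.074 77
  gaps(mid rel to -x, width) [(0.212, 0.582), (-1.114, 0.315), (-2.711, 0.062)]
side arm disc -0.031 5
  gaps(mid rel to -x, width) [(0.063, 0.854), (2.428, 0.645), (-2.261, 0.09)]
scene lug [214.8 220.5] expected [215.1 220.1] [ 0.5763 -0.1685  0.038 ]
side lug [344.5 226.8] expected [344.7 226.7] [ 0.5748 -0.1683  0.038 ]
```

View pics/l7c.png

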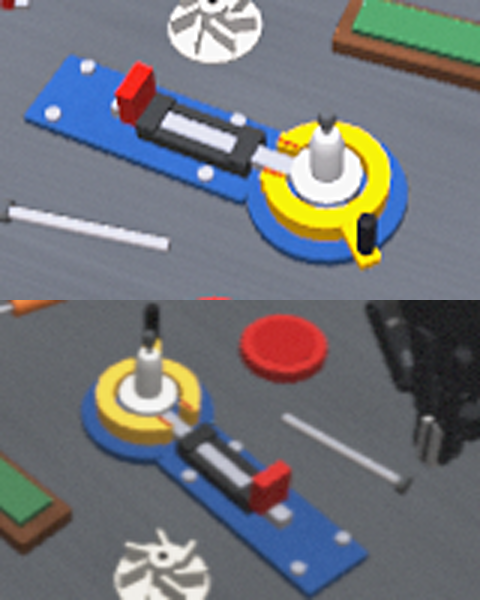

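The lug is within 0.5 px of its home position in both views and sits against the guide. The bar runs through the slot, the burr holder and loose items look undisturbed, and the arm is clear.

```bash
python3 -c "
from rig import manip
print(manip.hand_in())"
```

```text
the job is handed in; nothing more can be done
None
```

The burr holder is locked and the job is handed in: the disc is in line, the bar is fully home through the slot and the lug is against its guide. One retreat move dipped 3 cm the wrong way beside the disc, but the pictures taken afterwards showed nothing disturbed.

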